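Change the workpiece in a wedge-clamped drilling board

ROBOT

A 6-joint arm with a two-finger parallel gripper is mounted at the origin on the work surface; the furniture and walls round the work are solid. World frame = base frame: x ahead of the robot, y to its left, z up, the work surface at z = 0. Lengths are in m, angles in degrees, forces in N, time in s.
With the tool pointing down it reaches from about 0.225 to 0.875 m from the base axis. Payload 3.4 kg.
Tool frame: the origin (TCP) lies at the very end of the fingers, on their centre line; the grasp point (between the pads) lies 19 mm behind it; z points along the fingers, y is the line along which they close (so a half turn about z gives the same grasp; the last joint's range is limited). The gripper opens to 85 mm and grips with 20 to 120 N. Pads are 22 mm wide; open, the fingers measure 114 mm over their backs; the gripper's body (76 mm by 85 mm) begins 54 mm behind the grasp point. The pads swing forward as they close: fully open they stand 13 mm farther back than shut.
Start: joints at [-74.886, 15.808, 86.224, -0, 77.962, -6.933], TCP at [0.216, -0.533, 0.231] pointing down, gripper open.
Joint ranges: [-165.64, 165.64], [-43.16, 119.46], [12.63, 154.43], [-67.54, 247.53], [6.08, 155.33], [-154.97, 154.97]. Speed limits (degrees/s): [147.25, 147.25, 180, 180, 180, 180].

INTERFACE

Orientations are given as [roll, pitch, yaw] about the fixed x, y, z axes, in that order (R = Rz(yaw) Ry(pitch) Rx(roll)).
In Python, from station import bot gives the robot as it stands.
- The arm moves only by the tool nudge_tcp, called after "Call:" in YAML: its name, and indented under it one key for each argument. Schema: {"type":"object","properties":{"increments":{"type":"object","properties":{"plan":{"type":"array","items":{"type":"array","items":{"type":"number"},"minItems":5,"maxItems":5},"minItems":1,"maxItems":20}},"additionalProperties":false,"required":["plan"]},"clamp_n":{"type":"number"},"only":{"type":"string"},"quiet":{"type":"boolean"},"lines":{"type":"string"}},"required":["increments"],"additionalProperties":false}. increments is an object whose key "plan" holds a list of rows, 1 to 20 of them, each of 5 numbers: dx, dy, dz in shares of 60 cm (1.0 is 60 cm), then a turn about the tool's z in a scale on which 1.0 is 180 degrees, then the opening from 0.0 (shut) to 1.0 (fully open); each row is the pose to reach, as a shift and turn from the pose commanded when the call began, along the tool's axes at that moment; what a row does not reach only later rows make up. A row lasts 1/10 s, in which the tool goes at most 0.05 m and 8.59 degrees, less where a joint would pass 70% of its speed; a pose out of reach is approached as far as the arm can. The fingers move at their own pace and stop on an object; clamp_n is the grip in N (left out, the last holds). Time passes only in rows, so rows that do not move let the fingers close. The tool returns the time, the measured TCP pose, the force, the opening and the grip force at its end. only (a regular expression) keeps the lines of the reply that match it, lines (a string "A,B") keeps lines A to B, and quiet returns only ok. No shift or turn number may pass 1 either way. Input that does not fit is refused with a message, and nothing moves.
- bot.get_obs(): the state, without advancing time (a new reading comes with each control period).
- bot.get_image(name): name is "side" or "top"; returns the picture (400x640x3 uint8, red, green, blue); there is no depth.
- bot.camera_params(name): a dict with "fx", "fy", "cx", "cy" (pixels), "cam_to_world" (4x4, takes a point from camera to world coordinates). Camera axes: x right, y down, z forward; pixel columns grow to the right and rows downward; lengths in m; the calibration is good to about 2 mm. A picture is of the moment at which its call begins. camera_params takes no time and is no camera call.
- bot.sign_off(): hands the job in; it is judged then, once.
The state is a dict: "clock": time; "joint_positions": joint angles; "joint_velocities": joint speeds; "effort": joint torques, N m; "position": TCP position; "orientation": TCP orientation; "wrist_force": force on the tool from outside, world axes, zero at the start; "moment": the same for the moment, N m; "opening": opening from 0.0 (shut) to 1.0 (fully open); "grasp_force": force on a finger pad.
Only numpy, scipy, OpenCV 4.12 (cv2) and the standard library are available. Lean on these libraries where they do the work, as an engineer would, in place of code of your own. Each camera call takes 0.05 s, during which the arm holds its last target. There are 200 camera calls.

TASK

The block in the clamping board is drilled; change it for the undrilled one. Clear both wedges out of the board into the empty wedge tray, then move the drilled block from the board flat into the empty part of the block tray, lying crosswise between the rails like the others, and set the undrilled block from that tray in the board up against its two rear stops. Finally lay the two wedges back side by side, head to tail, standing flat on the board in the gap between front batten and new block, roughly centred, ready to be tapped tight; leave the other drilled block in the tray where it is.

Things in the scene. Friction and masses are not known exactly. Their poses are not given: they have to be found in the camera images.
- clamp_board: Clamping board, fixed: plywood 184x124x12 mm, origin under its centre, +x to its rear stops. On it, mm: front batten x -82..-58, |y|<30; two rear stops x 56..84, |y| 26..46; all tops z 42; low side cheeks at the block's ends, inner faces y -49, 49, x 23..57, top z 28. A block at the stops: centre x 35, y 0, length along y, bottom z 12. Wedge gap then x -58..14, open at both ends.
- block_tray: Block tray, fixed: dark wooden trough 240 (x) x 116 (y) mm, origin under its centre, floor top at z 8 mm, two rails along x, inner faces at y -49 and 49, 22 mm high, open at both ends. Blocks lie crosswise (length along y), two at the start near x -72 and x 0 in either order; the place round x = +72 is empty.
- wedge_tray: Wedge tray, fixed, empty at the start: shallow plywood tray 170 (x) x 144 (y) mm outside, origin under its centre, cork floor, top at z 8 mm, rim 6 mm thick and 18 mm high. Room for both wedges side by side, e.g. at x -36 and x 36 with their length along y.
- wedge_a: Dark wood wedge, 66 mm long (y), 48 high: 39 wide at the head (+y), 23 at the tail. Origin: underside, mid-length, mid-width; straight side x -15.5, sloped side x 15.5 there (7.5 at tail, 23.5 at head). Grip it by its parallel ends y -33, 33, above the block. Its place in the board: by the batten, straight side to it, yaw as the board's, origin at about x -40, y 0, bottom z 12.
- wedge_b: Second wedge, same as wedge_a and interchangeable with it. Place in the board: between the first wedge and the block, straight side to the block, turned 180 degrees to the board's yaw (head to -y), origin at about x -3, y 0, bottom z 12 mm. Together they are 62 mm wide in the 72 mm gap; packed otherwise than head to tail they do not fit.
- block_done: Drilled block, in the board at the start: light wood 42 (x) x 90 (y) x 30 mm high, with two 16 mm through holes at y -27 and 27. Origin: centre of the underside. Grip it across its 42 mm at mid-length, one finger between the two rear stops, the other in the wedge gap.
- block_new: Undrilled block: same size as block_done but without holes; in the block tray at the start. Origin: centre of the underside.
- block_earlier: Earlier drilled block, same as block_done, in the block tray at the start; it stays where it is. Origin: centre of the underside.

How it is judged:
By the outcome, as a careful person would: the job done as asked, in the order asked, and still so for the second after the job is handed in, with the robot touching nothing.
It also fails if it takes over 128 s, if anything falls off the work surface, if the arm or the gripper's body presses on something with over 40 N, if the wrist force passes 120 N, or if a joint passes its speed limit or range.

## Working session

There is one attempt and no reset: what is moved stays moved. The work goes in short steps, Python scripts to look and compute and a tool call to move; the robot and the scene stay as the last step left them, time stands still between calls to the robot, and variables do not carry over. Pictures are saved under pics/ and viewed, at most 17 in all, crops included, and the job is handed in when it is done.

```bash
ls; mkdir -p pics
```

Run:
```python
from station import bot
import cv2,numpy as np
for n in("top","side"):
    im=bot.get_image(n);cv2.imwrite(f"pics/{n}0.png",im[:,:,::-1])
    p=bot.camera_params(n);print(n,p["fx"],p["fy"],p["cx"],p["cy"]);print(np.round(p["cam_to_world"],4).tolist())
print(bot.get_obs())
```

```text
pics
station.py
top 433.90090724961726 433.90090724961726 319.2502086656261 201.79077681264542
[[0.1177, -0.9673, 0.2246, 0.3232], [-0.993, -0.1137, 0.031, -0.014], [-0.0044, -0.2266, -0.974, 0.9859], [0.0, 0.0, 0.0, 1.0]]
side 439.93281870644233 439.93281870644233 318.1345935549504 196.49118395627673
[[-0.8866, -0.3237, 0.3303, 0.2207], [-0.4622, 0.5938, -0.6587, 0.6153], [0.0171, -0.7367, -0.6761, 0.6862], [0.0, 0.0, 0.0, 1.0]]
{'clock': 0.1, 'joint_positions': array([-7.48856324e+01,  1.58436480e+01,  8.62863755e+01, -8.93115244e-05,
        7.79628200e+01, -6.93251914e+00]), 'joint_velocities': array([-0.04586092, -0.07152757, -0.23803504, -0.00478647, -0.0268381 ,
       -0.05955401]), 'effort': array([ 9.03744931e-04, -4.17700195e+01, -2.46405298e+01, -1.86350676e-04,
        5.89403600e-03, -4.40925760e-06]), 'position': array([ 0.21571088, -0.53250705,  0.23054077]), 'orientation': array([-1.79907825e+02, -1.11195583e-02,  2.20468965e+01]), 'wrist_force': array([ 0.28336909, -0.96662794, -0.19885356]), 'moment': array([-0.041221  , -0.02260473,  0.05033561]), 'grasp_force': 0.0, 'opening': 1.0017076372750355}
```

View pics/top0.png

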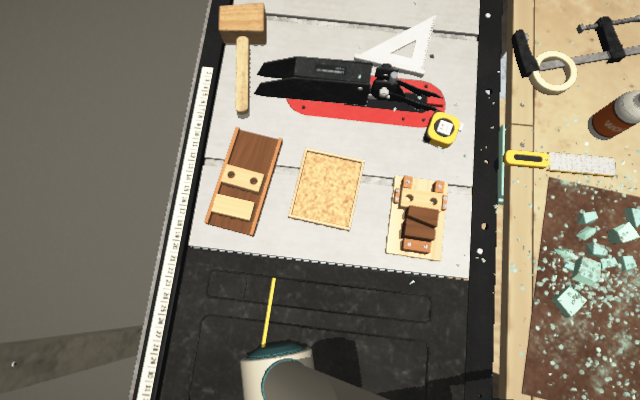

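View pics/side0.png

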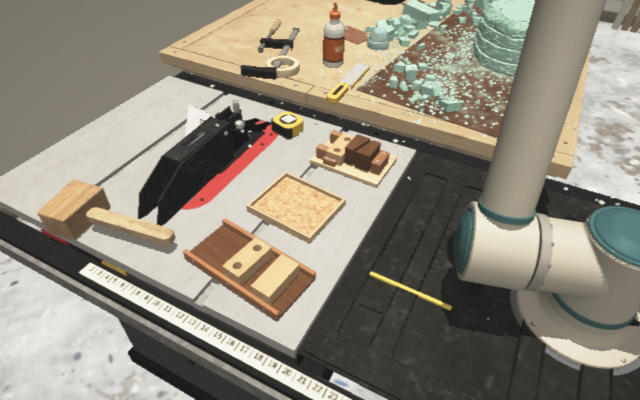

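The top view shows the block tray at about (207–283, 128–237): a drilled block is centred near (243,178) and the undrilled one near (233,207). The wedge tray is near (326,189). The board is at about (387–447, 176–260), with its wedges near (420,222). The side view agrees. Next I'll enlarge both for measurement.

Run:
```python
import cv2
a=cv2.imread("pics/top0.png");b=cv2.imread("pics/side0.png")
cv2.imwrite("pics/top_b.png",cv2.resize(a[165:270,375:460],None,fx=5.6,fy=5.6,interpolation=cv2.INTER_CUBIC))
cv2.imwrite("pics/top_t.png",cv2.resize(a[120:245,195:375],None,fx=4,fy=4,interpolation=cv2.INTER_CUBIC))
cv2.imwrite("pics/side_b.png",cv2.resize(b[120:325,175:405],None,fx=2.9,fy=2.9,interpolation=cv2.INTER_CUBIC))
```

```text
(no output)
```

View pics/top_b.png

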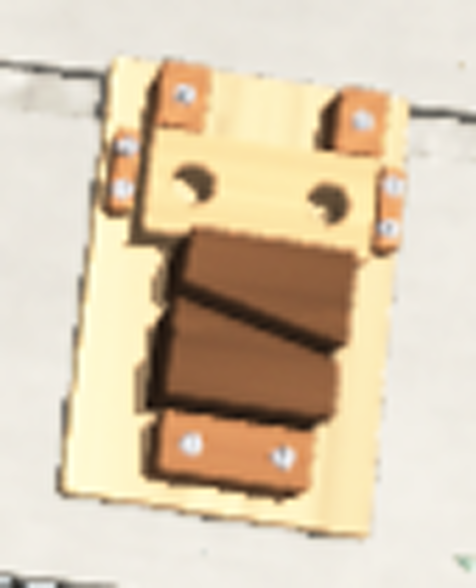

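View pics/top_t.png

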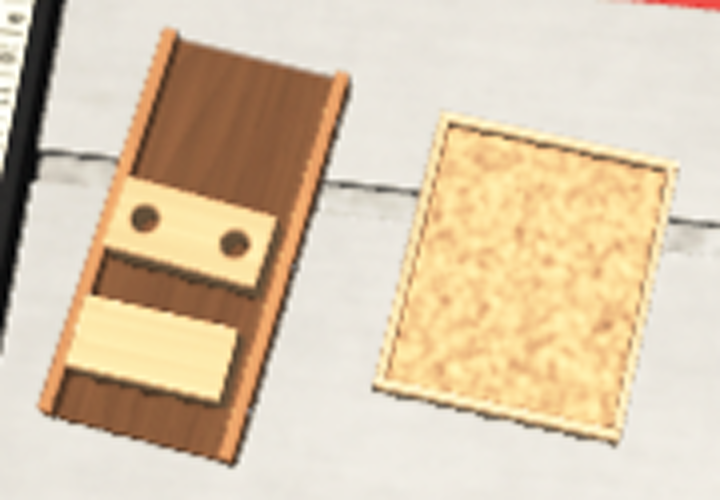

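View pics/side_b.png

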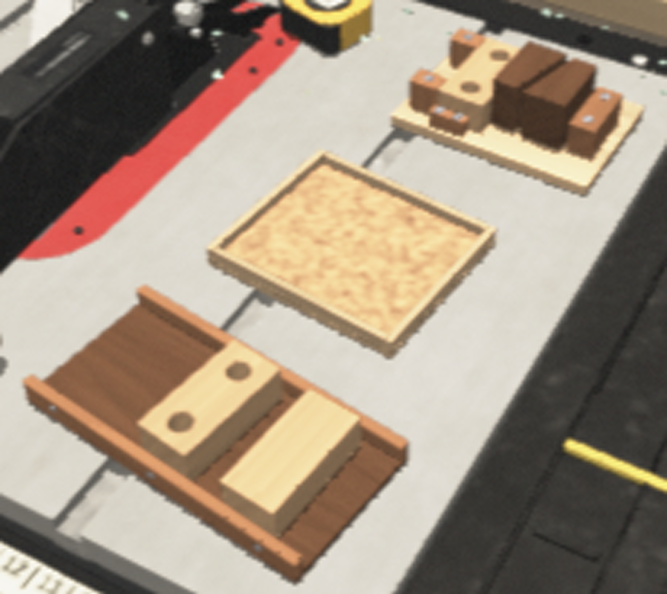

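The crops show wedge a by the batten with its head to the left (+y), wedge b reversed, and the drilled block at the stops. The undrilled block is the lower (-x) one in the block tray, and that tray's top end is empty. I'll zoom the side view on the board before triangulating.

Run:
```python
import cv2
b=cv2.imread("pics/side0.png")
cv2.imwrite("pics/side_bb.png",cv2.resize(b[125:190,305:402],None,fx=8,fy=8,interpolation=cv2.INTER_CUBIC))
```

```text
(no output)
```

View pics/side_bb.png

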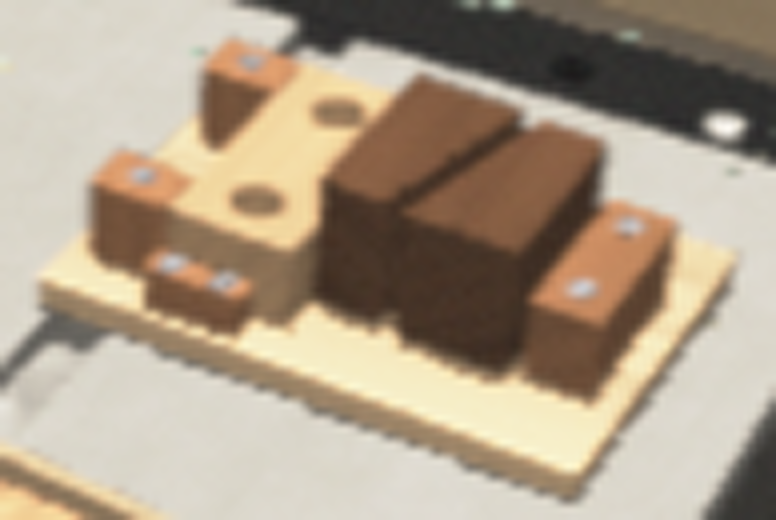

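Side zoom, crop pixels: wedge a's top corners are (402,210), (520,252), (605,142) and (540,122). Wedge b's are (325,178), (392,205), (522,112) and (420,75). The hole centres and the screws are clear. Now I'll triangulate.

Create h.py:
```python
import numpy as np,cv2,json
from station import bot
CR={'tb':('top',375,165,5.6),'tt':('top',195,120,4),'sb':('side',175,120,2.9),'sbb':('side',305,125,8)}
def full(c,u,v):
    n,x,y,s=CR[c];return n,((u+.5)/s-.5+x,(v+.5)/s-.5+y)
def ray(n,p):
    k=bot.camera_params(n);T=np.array(k["cam_to_world"])
    d=T[:3,:3]@[(p[0]-k["cx"])/k["fx"],(p[1]-k["cy"])/k["fy"],1];return T[:3,3],d/np.linalg.norm(d)
def plane(n,p,z):
    o,d=ray(n,p);return o+d*(z-o[2])/d[2]
def tri(a,b):
    (o1,d1),(o2,d2)=ray(*a),ray(*b)
    t=np.linalg.lstsq(np.c_[d1,-d2],o2-o1,rcond=None)[0]
    p,q=o1+d1*t[0],o2+d2*t[1];return (p+q)/2,np.linalg.norm(p-q)
def fit(local,world):
    "rigid 2D: returns origin, yaw, residuals (mm)"
    L,W=np.array(local,float),np.array(world)[:,:2]*1000
    H=(L-L.mean(0)).T@(W-W.mean(0));a=np.arctan2(H[0,1]-H[1,0],H[0,0]+H[1,1])
    R=np.array([[np.cos(a),-np.sin(a)],[np.sin(a),np.cos(a)]]);t=W.mean(0)-R@L.mean(0)
    return t.round(1),np.degrees(a).round(2),np.linalg.norm(L@R.T+t-W,axis=1).round(1)
```

Run:
```python
from h import *
def do(name,tc,sc,rows):
    L=[];W=[];E=[]
    for x,y,tu,tv,su,sv in rows:
        p,e=tri(full(tc,tu,tv),full(sc,su,sv));L.append((x,y));W.append(p);E.append(e*1000)
    print(name,*fit(L,W),"z",(np.array(W)[:,2]*1000).round(1),"gap",np.round(E,1))
do("board",'tb','sbb',[(92,62,113,58,40,280),(-92,62,62,490,575,475),(-92,-62,368,537,738,258)])
do("holes",'tb','sbb',[(35,27,194,184,258,200),(35,-27,328,204,340,112)])
do("screws batten/stops",'tb','sbb',[(-70,17,190,444,582,288),(-70,-17,283,458,628,226),(70,36,185,95,142,176),(70,-36,362,122,252,62)])
do("wa",'tb','sbb',[(23.5,33,170,302,402,210),(-15.5,33,165,408,520,252),(-15.5,-33,330,415,605,142),(7.5,-33,335,352,540,122)])
do("wb",'tb','sbb',[(-15.5,-33,200,232,325,178),(7.5,-33,182,282,392,205),(23.5,33,345,345,522,112),(-15.5,33,357,255,420,75)])
do("rails",'tt','sb',[(120,58,163,30,28,380),(120,-58,350,77,142,290),(-120,-58,238,463,408,447)])
do("earlier",'tt','sb',[(21,45,122,178,140,420),(21,-45,277,215,228,343),(-21,-45,257,285,280,372),(-21,45,103,243,187,455)])
do("eholes",'tt','sb',[(0,27,145,218,180,422),(0,-27,235,243,238,371)])
do("new",'tt','sb',[(21,45,88,295,222,482),(21,-45,237,328,302,392),(-21,-45,222,402,360,425),(-21,45,65,365,275,515)])
do("wtray",'tt','sb',[(85,72,443,112,210,250),(85,-72,678,163,323,155),(-85,-72,620,442,495,233),(-85,72,375,387,390,342)])
```

```text
board [ 538.6 -209.1] -2.04 [1.3 1.1 0.8] z [13.3 13.1 12.8] gap [0.7 0.3 1.8]
holes [ 536.9 -207.3] -2.75 [0.3 0.3] z [44.4 45.2] gap [0.9 1.6]
screws batten/stops [ 538.3 -208.8] -2.27 [1.1 1.3 0.5 0.7] z [45.5 44.8 44.5 45.3] gap [0.7 0.1 0.5 0.6]
wa [ 498.2 -205.3] 1.19 [0.7 1.1 1.6 0.3] z [65.2 62.8 62.7 62.1] gap [1.6 5.  1.1 4.2]
wb [ 534.7 -211.5] 177.12 [3.9 1.  3.  1.5] z [59.6 61.9 61.2 61.6] gap [0.9 2.3 0.3 0.7]
rails [577.5 195.1] -7.5 [3.8 1.2 2.7] z [25.9 16.1 12.7] gap [1.7 1.5 1.1]
earlier [577.8 196.9] -6.51 [1.9 1.  0.7 1.5] z [45.8 35.3 34.7 40.4] gap [0.5 1.5 1.  1.8]
eholes [578. 197.] -9.43 [0. 0.] z [38.7 38.9] gap [0.2 0.1]
new [509.3 207.8] -5.24 [2.1 2.1 0.8 0.3] z [36.7 35.2 30.  37.7] gap [0.4 3.  0.1 0.8]
wtray [581.1   2.9] -6.09 [1.6 1.5 1.3 1.2] z [16.5 13.7 13.3 17.8] gap [2.5 3.6 0.4 1.7]
```

Run:
```python
from h import *
def do(name,c,z,rows):
    W=[plane(*full(c,u,v),z) for x,y,u,v in rows];print(name,*fit([r[:2] for r in rows],W))
do("board",'tb',.012,[(92,62,113,58),(-92,62,62,490),(-92,-62,368,537),(92,-62,408,97)])
for z in(.022,.030):do("rails%g"%z,'tt',z,[(120,58,163,30),(120,-58,350,77),(-120,-58,238,463),(-120,58,40,408)])
do("earlier",'tt',.038,[(21,45,122,178),(21,-45,277,215),(-21,45,103,243),(0,27,145,218),(0,-27,235,243)])
do("new",'tt',.038,[(21,45,88,295),(21,-45,237,328),(-21,-45,222,402),(-21,45,65,365)])
do("wtray",'tt',.018,[(85,72,443,112),(85,-72,678,163),(-85,-72,620,442),(-85,72,375,387)])
do("wa",'tb',.060,[(23.5,33,170,302),(-15.5,33,165,408),(-15.5,-33,330,415),(7.5,-33,335,352)])
do("wb",'tb',.060,[(-15.5,-33,200,232),(7.5,-33,182,282),(23.5,33,345,345),(-15.5,33,357,255)])
# mask-based check: light blocks and dark wedges in top picture
im=cv2.imread("pics/top0.png");hsv=cv2.cvtColor(im,cv2.COLOR_BGR2HSV)
def rects(m,n,z,box):
    x0,y0,x1,y1=box;k=np.zeros_like(m);k[y0:y1,x0:x1]=m[y0:y1,x0:x1]
    for c in cv2.findContours(k,cv2.RETR_EXTERNAL,cv2.CHAIN_APPROX_NONE)[0]:
        if cv2.contourArea(c)<250:continue
        P=np.array([plane('top',p,z)[:2]*1000 for p in c[:,0]],np.float32);print(n,cv2.minAreaRect(P))
rects(cv2.inRange(hsv,(10,40,170),(30,160,255)),"light",.038,(205,128,285,240))
rects(cv2.inRange(hsv,(0,60,20),(20,255,140)),"dark",.060,(400,203,440,245))
```

```text
board [ 539.4 -209. ] -1.86 [1.3 0.8 0.9 0.5]
rails0.022 [577.7 194.7] -7.83 [1.4 2.2 1.2 2.7]
rails0.03 [575.6 193. ] -7.83 [2.4 3.3 1.8 3.7]
earlier [578.4 197.6] -8.12 [1.9 0.8 1.2 0.6 0.8]
new [508.5 207.1] -6.14 [1.2 1.9 1.  0.4]
wtray [580.9   3.1] -5.99 [1.1 1.6 0.7 1.2]
wa [ 498.7 -206. ] 3.01 [2.  1.9 2.2 1.3]
wb [ 535.2 -211.7] 177.18 [4.1 0.9 2.8 1.3]
light ((567.6420288085938, 141.6912841796875), (10.068405151367188, 235.10504150390625), 81.459716796875)
light ((574.9118041992188, 201.41152954101562), (98.78550720214844, 232.01907348632812), 82.09534454345703)
dark ((510.5118103027344, -203.56219482421875), (83.61054992675781, 77.62273406982422), 5.900545120239258)
```

Create g.py:
```python
# g.py x,y,z,yaw [x,y,z,yaw ...]  (mm, deg) -> shifts in tool axes from the measured pose
import sys,numpy as np
from scipy.spatial.transform import Rotation as R
from station import bot
o=bot.get_obs();M=R.from_euler('xyz',o["orientation"],degrees=True);y0=o["orientation"][2]
print("t",round(o["clock"],2),"now",(o["position"]*1000).round(1),round(y0,2),"open",round(o["opening"],3),"grip",round(o["grasp_force"],1),"F",o["wrist_force"].round(1))
for a in sys.argv[1:]:
    v=np.array(eval(a),float);d=M.inv().apply(v[:3]/1000-o["position"])
    print(a,"->",d.round(4).tolist(),round(-((v[3]-y0+180)%360-180),1))
```

```bash
python3 g.py 320,-420,260,10 539.3,-211.8,130,-2.5
```

```text
t 0.1 now [ 215.7 -532.5  230.5] 22.05 open 1.002 grip 0.0 F [ 0.3 -1.  -0.2]
320,-420,260,10 -> [0.1389, -0.0652, -0.0293] 12.0
539.3,-211.8,130,-2.5 -> [0.4203, -0.1756, 0.1009] 24.5
```

Units first: shifts go in shares of 60 cm and turns go in shares of 180 degrees. So 0.4203 m / 0.6 = 0.7005, 0.42 m / 0.6 = 0.7, 24.5 degrees / 180 = 0.1361.

Call:
nudge_tcp:
  increments: {"plan":[[0.0767,-0.035,-0.0333,0.0222,1],[0.1533,-0.0717,-0.05,0.0444,1],[0.2317,-0.1083,-0.05,0.0667,1],[0.7,-0.2927,0.1682,0.1361,1],[0.7,-0.2927,0.1682,0.1361,1],[0.7,-0.2927,0.1682,0.1361,1],[0.7,-0.2927,0.1682,0.1361,1],[0.7,-0.2927,0.1682,0.1361,1],[0.7005,-0.2927,0.1682,0.1361,1],[0.7005,-0.2927,0.1682,0.1361,1],[0.7005,-0.2927,0.1682,0.1361,1],[0.7005,-0.2927,0.1682,0.1361,1],[0.7005,-0.2927,0.1682,0.1361,1]]}
  clamp_n: 40

```text
clock: 1.4
position: [0.539, -0.2132, 0.1307]
orientation: [180.0, 0.0, -2.5]
wrist_force: [-0.0, -0.1, -0.0]
opening: 1.003
grasp_force: 0.0
```

```bash
python3 g.py 539.3,-211.8,60,-2.5 539.3,-211.8,40,-2.5
```

```text
t 1.4 now [ 539.  -213.2  130.7] -2.47 open 1.003 grip 0.0 F [-0.  -0.1 -0. ]
539.3,-211.8,60,-2.5 -> [0.0002, -0.0015, 0.0707] 0.0
539.3,-211.8,40,-2.5 -> [0.0002, -0.0015, 0.0907] 0.0
```

To row units: 0.07 m / 0.6 = 0.1167, 0.06 m / 0.6 = 0.1.

Call:
nudge_tcp:
  increments: {"plan":[[0,-0.0025,0.0667,0,1],[0,-0.0025,0.1,0,1],[0,-0.0025,0.1167,0,1],[0,-0.0025,0.1167,0,1]]}

```text
clock: 1.8
position: [0.5384, -0.2117, 0.0598]
orientation: [-180.0, 0.1, -2.5]
wrist_force: [-0.1, 0.2, -0.2]
opening: 1.002
grasp_force: 0.0
```

Run:
```python
from station import bot;import cv2,numpy as np
a=bot.get_image("top")[:,:,::-1];b=bot.get_image("side")[:,:,::-1]
cv2.imwrite("pics/g1.png",np.hstack([cv2.resize(a[165:270,375:460],(400,494),interpolation=2),cv2.resize(b[115:190,305:400],(400,316),interpolation=2).__class__(0) if 0 else cv2.copyMakeBorder(cv2.resize(b[115:190,305:400],(400,316),interpolation=2),0,178,0,0,0)]))
```

```text
(no output)
```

View pics/g1.png

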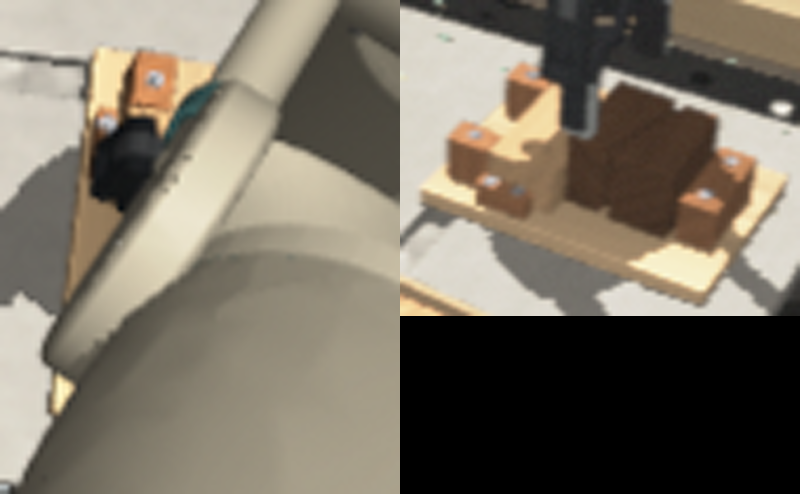

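The near finger (side view, about (580,135)) stands in front of wedge b's +y end. I'll lower and close.

To row units: 0.023 m / 0.6 = 0.0383, 0.012 m / 0.6 = 0.02.

Call:
nudge_tcp:
  increments: {"plan":[[0.0008,0,0.02,0,1],[0.0008,0,0.0383,0,1],[0.0008,0,0.0383,0,1],[0.0008,0,0.0383,0,0.3],[0.0008,0,0.0383,0,0.3],[0.0008,0,0.0383,0,0.3],[0.0008,0,0.0383,0,0.3],[0.0008,0,0.0383,0,0.3],[0.0008,0,0.0383,0,0.3],[0.0008,0,0.005,0,0.3],[0.0008,0,-0.0117,0,0.3]]}
  clamp_n: 40

```text
clock: 3.0
position: [0.5404, -0.2112, 0.0682]
orientation: [180.0, -0.0, -2.5]
wrist_force: [-0.3, -0.2, -0.5]
opening: 0.76
grasp_force: 45.1
```

```bash
python3 g.py
```

```text
t 3.0 now [ 540.4 -211.2   68.2] -2.45 open 0.76 grip 45.1 F [-0.3 -0.2 -0.5]
```

To row units: -0.04 m / 0.6 = -0.0667.

Call:
nudge_tcp:
  increments: {"plan":[[0,0,-0.0667,0,0.3],[0,0,-0.0667,0,0.3]]}

```text
clock: 3.2
position: [0.5433, -0.2127, 0.1122]
orientation: [179.7, -0.5, -2.4]
wrist_force: [1.7, -0.5, -1.1]
opening: 0.764
grasp_force: 45.2
```

```bash
python3 g.py 620.8,-1.2,108,-6 620.8,-1.2,50,-6 620.8,-1.2,34,-6
```

```text
t 3.2 now [ 543.3 -212.7  112.2] -2.45 open 0.764 grip 45.2 F [ 1.7 -0.5 -1.1]
620.8,-1.2,108,-6 -> [0.0683, -0.2147, 0.0038] 3.6
620.8,-1.2,50,-6 -> [0.0678, -0.2149, 0.0618] 3.6
620.8,-1.2,34,-6 -> [0.0676, -0.215, 0.0778] 3.6
```

To row units: -0.2147 m / 0.6 = -0.3578, -0.21 m / 0.6 = -0.35, 3.6 degrees / 180 = 0.02.

Call:
nudge_tcp:
  increments: {"plan":[[0.02,-0.0583,0.005,0.0056,0.3],[0.04,-0.1167,0.005,0.0111,0.3],[0.06,-0.1833,0.005,0.0167,0.3],[0.08,-0.25,0.005,0.02,0.3],[0.1,-0.3167,0.005,0.02,0.3],[0.1108,-0.35,0.005,0.02,0.3],[0.1138,-0.3578,0.005,0.02,0.3],[0.1138,-0.3578,0.005,0.02,0.3],[0.1138,-0.3578,0.005,0.02,0.3],[0.1138,-0.3578,0.005,0.02,0.3]]}

```text
clock: 4.2
position: [0.617, -0.0008, 0.1043]
orientation: [180.0, 0.0, -6.1]
wrist_force: [-0.5, -0.7, -0.4]
opening: 0.762
grasp_force: 45.1
```

```bash
python3 g.py 620.8,-1.2,50,-6 620.8,-1.2,34,-6
```

```text
t 4.2 now [617.   -0.8 104.3] -6.14 open 0.762 grip 45.1 F [-0.5 -0.7 -0.4]
620.8,-1.2,50,-6 -> [0.0038, -0.0001, 0.0543] -0.1
620.8,-1.2,34,-6 -> [0.0039, -0.0001, 0.0703] -0.1
```

To row units: 0.07 m / 0.6 = 0.1167, 0.069 m / 0.6 = 0.115.

Call:
nudge_tcp:
  increments: {"plan":[[0.0033,0,0.0417,0,0.3],[0.0063,0,0.075,0,0.3],[0.0063,0,0.1,0,0.3],[0.0063,0,0.11,0,0.3],[0.0063,0,0.115,0,0.3],[0.0063,0,0.1167,0,0.3],[0.0063,0,0.1167,0,0.3],[0.0063,0,0.1167,0,0.3]]}

```text
clock: 5.0
position: [0.6218, 0.0001, 0.0352]
orientation: [180.0, -0.1, -6.1]
wrist_force: [0.5, -0.7, -0.3]
opening: 0.764
grasp_force: 45.1
```

```bash
python3 g.py
```

```text
t 5.0 now [6.218e+02 1.000e-01 3.520e+01] -6.05 open 0.764 grip 45.1 F [ 0.5 -0.7 -0.3]
```

To row units: 0.002 m / 0.6 = 0.0033, 0.001 m / 0.6 = 0.0017.

Call:
nudge_tcp:
  increments: {"plan":[[0,0,0.0017,0,0.3],[0,0,0.0033,0,0.3],[0,0,0.0033,0,0.3],[0,0,0.0033,0,0.3]]}

```text
clock: 5.4
position: [0.6218, 0.0002, 0.0337]
orientation: [180.0, -0.1, -6.0]
wrist_force: [0.1, -0.4, 5.7]
opening: 0.761
grasp_force: 45.8
```

```bash
python3 g.py
```

```text
t 5.4 now [6.218e+02 2.000e-01 3.370e+01] -6.04 open 0.761 grip 45.8 F [ 0.1 -0.4  5.7]
```

Call:
nudge_tcp:
  increments: {"plan":[[0,0,0.0017,0,0.3],[0,0,0.0017,0,0.3],[0,0,0.0017,0,0.3]]}

```text
clock: 5.7
position: [0.6218, 0.0002, 0.0336]
orientation: [180.0, -0.1, -6.0]
wrist_force: [-3.2, -0.7, 11.4]
opening: 0.762
grasp_force: 46.4
```

To row units: -0.08 m / 0.6 = -0.1333, -0.05 m / 0.6 = -0.0833.

Call:
nudge_tcp:
  increments: {"plan":[[0,0,0,0,1],[0,0,0,0,1],[0,0,0,0,1],[0,0,0,0,1],[0,0,-0.0333,0,1],[0,0,-0.0833,0,1],[0,0,-0.1333,0,1],[0,0,-0.1333,0,1],[0,0,-0.1333,0,1]]}

```text
clock: 6.6
position: [0.6215, 0.0002, 0.1118]
orientation: [180.0, -0.1, -6.1]
wrist_force: [-0.3, -0.1, 0.0]
opening: 1.004
grasp_force: 0.0
```

```bash
python3 g.py 494.5,-205.8,108,-2 494.5,-205.8,60,-2
```

```text
t 6.6 now [6.215e+02 2.000e-01 1.118e+02] -6.05 open 1.004 grip 0.0 F [-0.3 -0.1  0. ]
494.5,-205.8,108,-2 -> [-0.1046, 0.2182, 0.0037] -4.1
494.5,-205.8,60,-2 -> [-0.1046, 0.2182, 0.0517] -4.1
```

Partway along, clear of both areas, I'll look again to check wedge a and the placed wedge b.

To row units: 0.2182 m / 0.6 = 0.3637, 0.2 m / 0.6 = 0.3333, -4.1 degrees / 180 = -0.0228.

Call:
nudge_tcp:
  increments: {"plan":[[-0.0333,0.05,0,-0.0056,1],[-0.0667,0.1333,0,-0.0111,1],[-0.1,0.2,0,-0.0167,1],[-0.1333,0.2667,0,-0.0228,1],[-0.1667,0.3333,0,-0.0228,1],[-0.1743,0.3637,0,-0.0228,1],[-0.1743,0.3637,0,-0.0228,1],[-0.1743,0.3637,0,-0.0228,1]]}

```text
clock: 7.4
position: [0.4935, -0.2053, 0.1103]
orientation: [-179.9, 0.1, -2.0]
wrist_force: [-1.2, 0.6, 0.3]
opening: 0.999
grasp_force: 0.0
```

Run:
```python
from station import bot;import cv2,numpy as np
b=bot.get_image("side")[:,:,::-1];cv2.imwrite("pics/side2.png",b)
cv2.imwrite("pics/s2.png",cv2.resize(b[115:250,240:402],None,fx=4.4,fy=4.4,interpolation=2))
```

```text
(no output)
```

View pics/s2.png

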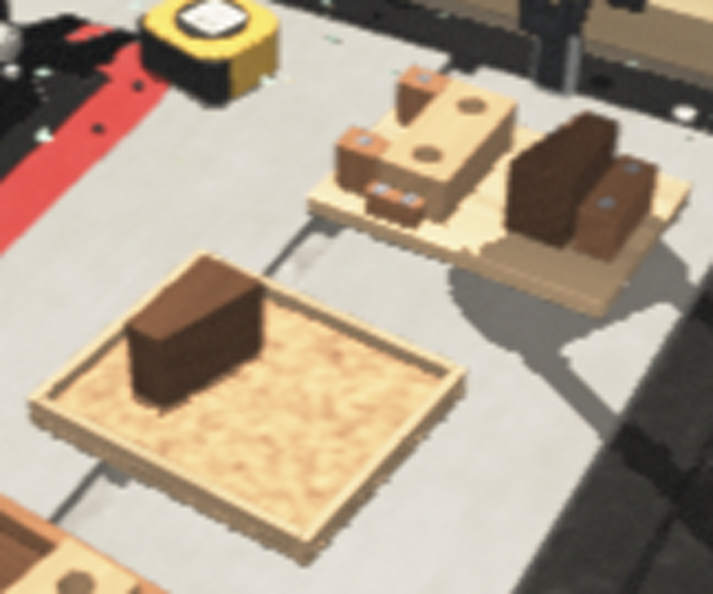

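```bash
python3 g.py 494.5,-205.8,60,-2 494.5,-205.8,37,-2
```

```text
t 7.45 now [ 494.  -204.9  110.5] -1.96 open 1.002 grip 0.0 F [ 0.2  0.9 -0.3]
494.5,-205.8,60,-2 -> [0.0006, 0.001, 0.0505] 0.0
494.5,-205.8,37,-2 -> [0.0007, 0.001, 0.0735] 0.0
```

Wedge b stands in the tray (about (195,330) in the crop) and wedge a stands upright by the batten (about (560,180)). Now I'll grip a.

To row units: 0.0735 m / 0.6 = 0.1225, 0.07 m / 0.6 = 0.1167.

Call:
nudge_tcp:
  increments: {"plan":[[0,0.0017,0.05,0,1],[0,0.0017,0.0917,0,1],[0,0.0017,0.1167,0,1],[0,0.0017,0.1225,0,1],[0,0.0017,0.1225,0,0.3],[0,0.0017,0.1225,0,0.3],[0,0.0017,0.1225,0,0.3],[0,0.0017,0.1225,0,0.3],[0,0.0017,0.1225,0,0.3],[0,0.0017,0.1225,0,0.3]]}
  clamp_n: 40

```text
clock: 8.45
position: [0.4946, -0.2069, 0.0385]
orientation: [180.0, -0.1, -2.0]
wrist_force: [-0.4, 1.1, 3.0]
opening: 0.758
grasp_force: 46.1
```

```bash
python3 g.py
```

```text
t 8.45 now [ 494.6 -206.9   38.5] -1.96 open 0.758 grip 46.1 F [-0.4  1.1  3. ]
```

Call:
nudge_tcp:
  increments: {"plan":[[0,0,-0.025,0,0.3],[0,0,-0.0667,0,0.3],[0,0,-0.1083,0,0.3],[0,0,-0.1167,0,0.3],[0,0,-0.1167,0,0.3],[0,0,-0.1167,0,0.3]]}

```text
clock: 9.05
position: [0.4934, -0.2064, 0.1068]
orientation: [-180.0, 0.1, -2.0]
wrist_force: [-0.7, 0.4, -0.4]
opening: 0.762
grasp_force: 45.7
```

```bash
python3 g.py 541.2,7.2,108,-6  541.2,7.2,34,-6
```

```text
t 9.05 now [ 493.4 -206.4  106.8] -1.96 open 0.762 grip 45.7 F [-0.7  0.4 -0.4]
541.2,7.2,108,-6 -> [0.0405, -0.2151, -0.0011] 4.0
541.2,7.2,34,-6 -> [0.0406, -0.215, 0.0729] 4.0
```

To row units: -0.215 m / 0.6 = -0.3583, -0.21 m / 0.6 = -0.35, 4 degrees / 180 = 0.0222.

Call:
nudge_tcp:
  increments: {"plan":[[0.0117,-0.0583,0,0.0056,0.3],[0.0233,-0.125,0,0.0111,0.3],[0.035,-0.1917,0,0.0167,0.3],[0.0467,-0.2583,0,0.0222,0.3],[0.06,-0.3167,0,0.0222,0.3],[0.0667,-0.35,0.0083,0.0222,0.3],[0.0675,-0.3583,0.0333,0.0222,0.3],[0.0675,-0.3583,0.075,0.0222,0.3],[0.0675,-0.3583,0.1,0.0222,0.3],[0.0675,-0.3583,0.11,0.0222,0.3],[0.0675,-0.3583,0.115,0.0222,0.3],[0.0675,-0.3583,0.1167,0.0222,0.3],[0.0675,-0.3583,0.1167,0.0222,0.3],[0.0675,-0.3583,0.1167,0.0222,0.3]]}

```text
clock: 10.45
position: [0.5426, 0.0065, 0.0386]
orientation: [180.0, -0.1, -6.0]
wrist_force: [-0.1, -0.1, -1.3]
opening: 0.761
grasp_force: 45.7
```

```bash
python3 g.py
```

```text
t 10.45 now [542.6   6.5  38.6] -5.97 open 0.761 grip 45.7 F [-0.1 -0.1 -1.3]
```

To row units: 0.004 m / 0.6 = 0.0067, 0.003 m / 0.6 = 0.005.

Call:
nudge_tcp:
  increments: {"plan":[[0,0,0.0033,0,0.3],[0,0,0.005,0,0.3],[0,0,0.0067,0,0.3],[0,0,0.0067,0,0.3],[0,0,0.0067,0,0.3]]}

```text
clock: 10.95
position: [0.5421, 0.0067, 0.0345]
orientation: [180.0, -0.0, -6.0]
wrist_force: [-1.6, -0.8, 4.9]
opening: 0.76
grasp_force: 46.3
```

Call:
nudge_tcp:
  increments: {"plan":[[0,0,0.0017,0,0.3],[0,0,0.0017,0,0.3],[0,0,0.0017,0,0.3]]}

```text
clock: 11.25
position: [0.5421, 0.0067, 0.0345]
orientation: [180.0, -0.0, -6.0]
wrist_force: [-3.3, 0.5, 12.3]
opening: 0.762
grasp_force: 47.2
```

To row units: -0.08 m / 0.6 = -0.1333, -0.05 m / 0.6 = -0.0833.

Call:
nudge_tcp:
  increments: {"plan":[[0,0,0,0,1],[0,0,0,0,1],[0,0,0,0,1],[0,0,0,0,1],[0,0,-0.0333,0,1],[0,0,-0.0833,0,1],[0,0,-0.1333,0,1],[0,0,-0.1333,0,1],[0,0,-0.1333,0,1]]}

```text
clock: 12.15
position: [0.5422, 0.0067, 0.1132]
orientation: [180.0, -0.1, -6.0]
wrist_force: [-0.1, -0.1, -0.3]
opening: 1.0
grasp_force: 0.0
```

```bash
python3 g.py 573,-209.7,110,87.9
```

```text
t 12.15 now [542.2   6.7 113.2] -5.95 open 1.0 grip 0.0 F [-0.1 -0.1 -0.3]
573,-209.7,110,87.9 -> [0.0531, 0.212, 0.0033] -93.9
```

To row units: 0.212 m / 0.6 = 0.3533, 0.2 m / 0.6 = 0.3333, -93.9 degrees / 180 = -0.5217.

Call:
nudge_tcp:
  increments: {"plan":[[0.0067,0.0333,0,-0.0444,1],[0.015,0.0667,0,-0.0889,1],[0.0233,0.1,0,-0.1333,1],[0.0317,0.1333,0,-0.1778,1],[0.04,0.1667,0,-0.2222,1],[0.0483,0.2,0,-0.2667,1],[0.0567,0.2333,0,-0.3111,1],[0.065,0.2667,0,-0.3556,1],[0.0733,0.3,0,-0.4,1],[0.0833,0.3333,0.005,-0.4444,1],[0.0885,0.3533,0.005,-0.4889,1],[0.0885,0.3533,0.005,-0.5217,1],[0.0885,0.3533,0.005,-0.5217,1],[0.0885,0.3533,0.005,-0.5217,1],[0.0885,0.3533,0.005,-0.5217,1]]}

```text
clock: 13.65
position: [0.5724, -0.2091, 0.1091]
orientation: [-179.9, -0.0, 87.9]
wrist_force: [-0.0, -0.8, -0.2]
opening: 0.995
grasp_force: 0.0
```

```bash
python3 g.py 573,-209.7,50,87.9 573,-209.7,20,87.9
```

Run:
```python
from station import bot;import cv2
b=bot.get_image("side")[:,:,::-1];cv2.imwrite("pics/s3.png",cv2.resize(b[85:250,240:402],None,fx=3.6,fy=3.6,interpolation=2))
```

```text
t 13.65 now [ 572.4 -209.1  109.1] 87.89 open 0.995 grip 0.0 F [-0.  -0.8 -0.2]
573,-209.7,50,87.9 -> [-0.0006, 0.0007, 0.0591] -0.0
573,-209.7,20,87.9 -> [-0.0007, 0.0008, 0.0891] -0.0
```

View pics/s3.png

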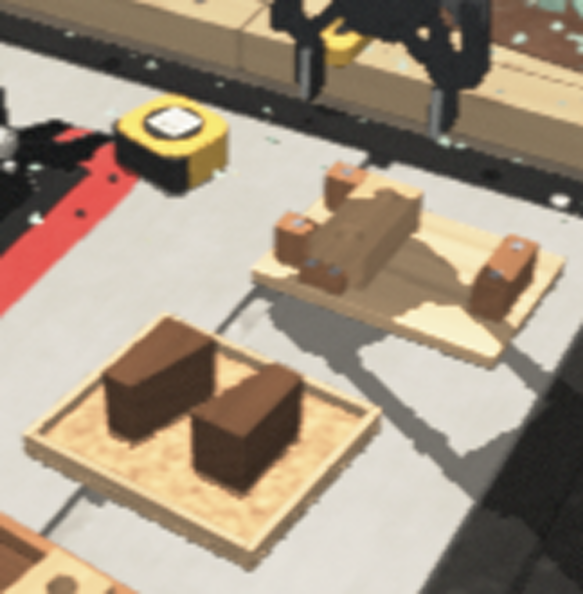

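Both wedges stand in the tray and the gripper is centred over the drilled block. I'll descend and grip it.

To row units: 0.092 m / 0.6 = 0.1533, 0.09 m / 0.6 = 0.15.

Call:
nudge_tcp:
  increments: {"plan":[[-0.0012,0.0012,0.05,0,1],[-0.0012,0.0012,0.1,0,1],[-0.0012,0.0012,0.1333,0,1],[-0.0012,0.0012,0.15,0,1],[-0.0012,0.0012,0.1533,0,1],[-0.0012,0.0012,0.1533,0,0.1],[-0.0012,0.0012,0.1533,0,0.1],[-0.0012,0.0012,0.1533,0,0.1],[-0.0012,0.0012,0.1533,0,0.1],[-0.0012,0.0012,0.1533,0,0.1],[-0.0012,0.0012,0.1533,0,0.1],[-0.0012,0.0012,0.1533,0,0.1]]}
  clamp_n: 45

```text
clock: 14.9
position: [0.5735, -0.2106, 0.0193]
orientation: [180.0, 0.0, 87.9]
wrist_force: [-2.6, -0.5, 5.8]
opening: 0.482
grasp_force: 48.4
```

```bash
python3 g.py
```

```text
t 14.9 now [ 573.5 -210.6   19.3] 87.95 open 0.482 grip 48.4 F [-2.6 -0.5  5.8]
```

Call:
nudge_tcp:
  increments: {"plan":[[0,0,-0.0167,0,0.1],[0,0,-0.0583,0,0.1],[0,0,-0.1167,0,0.1],[0,0,-0.1667,0,0.1],[0,0,-0.1667,0,0.1],[0,0,-0.1667,0,0.1]]}

```text
clock: 15.5
position: [0.5739, -0.2105, 0.119]
orientation: [179.9, 0.1, 87.9]
wrist_force: [-0.1, -0.8, -1.7]
opening: 0.484
grasp_force: 47.7
```

```bash
python3 g.py 649,186.6,118,82 649,186.6,40,82
```

```text
t 15.5 now [ 573.9 -210.5  119. ] 87.94 open 0.484 grip 47.7 F [-0.1 -0.8 -1.7]
649,186.6,118,82 -> [0.3995, 0.0608, 0.0008] 5.9
649,186.6,40,82 -> [0.3996, 0.0606, 0.0788] 5.9
```

To row units: 0.3995 m / 0.6 = 0.6658, 0.395 m / 0.6 = 0.6583, 5.9 degrees / 180 = 0.0328.

Call:
nudge_tcp:
  increments: {"plan":[[0.05,0.0083,0,0.0056,0.1],[0.1167,0.0167,0,0.0111,0.1],[0.1833,0.0283,0,0.0167,0.1],[0.25,0.0383,0,0.0222,0.1],[0.3167,0.0483,0,0.0278,0.1],[0.3833,0.0583,0,0.0328,0.1],[0.45,0.0683,0,0.0328,0.1],[0.5167,0.0783,0,0.0328,0.1],[0.5833,0.0883,0,0.0328,0.1],[0.6333,0.0967,0,0.0328,0.1],[0.6583,0.1,0,0.0328,0.1],[0.6658,0.1013,0,0.0328,0.1],[0.6658,0.1013,0,0.0328,0.1],[0.6658,0.1013,0,0.0328,0.1],[0.6658,0.1013,0,0.0328,0.1]]}

```text
clock: 17.0
position: [0.6485, 0.185, 0.1179]
orientation: [-180.0, 0.0, 81.9]
wrist_force: [0.1, -0.8, -0.4]
opening: 0.486
grasp_force: 47.6
```

```bash
python3 g.py 649,186.6,40,82
```

Run:
```python
from station import bot;import cv2
b=bot.get_image("side")[:,:,::-1];cv2.imwrite("pics/s4.png",cv2.resize(b[130:325,150:405],None,fx=3,fy=3,interpolation=2))
```

```text
t 17.0 now [648.5 185.  117.9] 81.95 open 0.486 grip 47.6 F [ 0.1 -0.8 -0.4]
649,186.6,40,82 -> [0.0017, 0.0003, 0.0779] -0.1
```

View pics/s4.png

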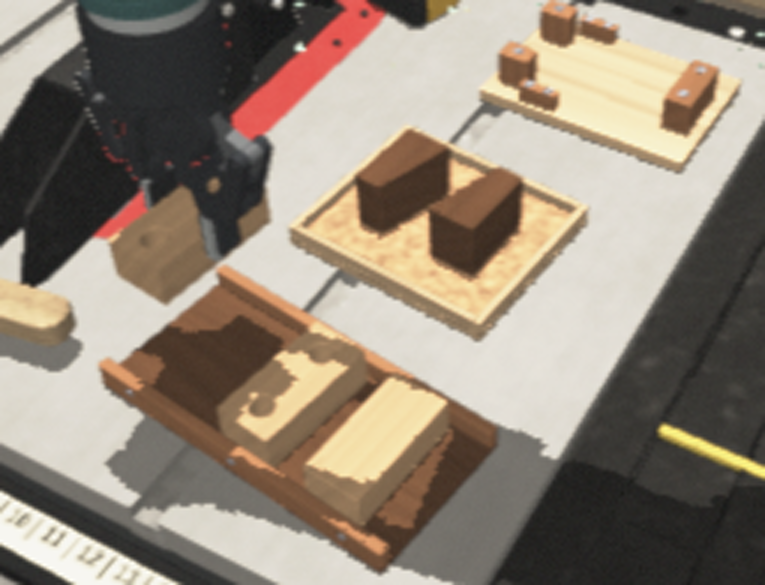

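The drilled block is held level near (185,240) above the empty end of the block tray, and the board is clear. I'll lower it between the rails.

To row units: 0.1 m / 0.6 = 0.1667, 0.097 m / 0.6 = 0.1617.

Call:
nudge_tcp:
  increments: {"plan":[[0.003,0.0005,0.05,0,0.1],[0.003,0.0005,0.1,0,0.1],[0.003,0.0005,0.125,0,0.1],[0.003,0.0005,0.1417,0,0.1],[0.003,0.0005,0.155,0,0.1],[0.003,0.0005,0.1617,0,0.1],[0.003,0.0005,0.1667,0,0.1],[0.003,0.0005,0.1667,0,0.1],[0.003,0.0005,0.1667,0,0.1]]}

```text
clock: 17.95
position: [0.6496, 0.1886, 0.0185]
orientation: [179.9, -0.0, 82.0]
wrist_force: [-0.2, 1.3, -1.3]
opening: 0.479
grasp_force: 47.6
```

```bash
python3 g.py
```

```text
t 17.95 now [649.6 188.6  18.5] 82.05 open 0.479 grip 47.6 F [-0.2  1.3 -1.3]
```

To row units: 0.003 m / 0.6 = 0.005, -0.002 m / 0.6 = -0.0033.

Call:
nudge_tcp:
  increments: {"plan":[[-0.0033,0,0,0,0.1],[-0.0033,0,0.0017,0,0.1],[-0.0033,0,0.0033,0,0.1],[-0.0033,0,0.005,0,0.1],[-0.0033,0,0.005,0,0.1],[-0.0033,0,0.005,0,0.1]]}

```text
clock: 18.55
position: [0.6489, 0.1865, 0.0153]
orientation: [180.0, 0.0, 82.1]
wrist_force: [-1.1, -0.1, 2.5]
opening: 0.477
grasp_force: 48.1
```

Call:
nudge_tcp:
  increments: {"plan":[[0,0,0.0017,0,0.1],[0,0,0.0025,0,0.1],[0,0,0.0025,0,0.1]]}

```text
clock: 18.85
position: [0.6489, 0.1865, 0.0153]
orientation: [180.0, -0.0, 82.1]
wrist_force: [-2.7, -1.3, 10.4]
opening: 0.48
grasp_force: 49.0
```

Contact at the expected height. I'll release with a limited opening and go up.

Units first: shifts go in shares of 60 cm and turns go in shares of 180 degrees. So -0.085 m / 0.6 = -0.1417, -0.05 m / 0.6 = -0.0833.

Call:
nudge_tcp:
  increments: {"plan":[[0,0,-0.0017,0,0.62],[0,0,-0.0017,0,0.62],[0,0,-0.0017,0,0.62],[0,0,-0.0017,0,0.62],[0,0,-0.0333,0,0.62],[0,0,-0.0833,0,0.62],[0,0,-0.1417,0,0.62],[0,0,-0.1417,0,0.62],[0,0,-0.1417,0,0.62]]}

```text
clock: 19.75
position: [0.6493, 0.1865, 0.0991]
orientation: [179.9, -0.0, 82.0]
wrist_force: [-0.4, -0.1, 0.3]
opening: 0.624
grasp_force: 0.0
```

```bash
python3 g.py 508.8,206.5,100,83 508.8,206.5,15,83
```

```text
t 19.75 now [649.3 186.5  99.1] 82.05 open 0.624 grip 0.0 F [-0.4 -0.1  0.3]
508.8,206.5,100,83 -> [0.0003, -0.142, -0.0011] -1.0
508.8,206.5,15,83 -> [0.0003, -0.1421, 0.0839] -1.0
```

Run:
```python
from station import bot;import cv2
a=bot.get_image("side")[:,:,::-1];cv2.imwrite("pics/side5.png",a);cv2.imwrite("pics/s5.png",cv2.resize(a[190:325,160:300],None,fx=4.2,fy=4.2,interpolation=2))
```

```text
(no output)
```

View pics/s5.png

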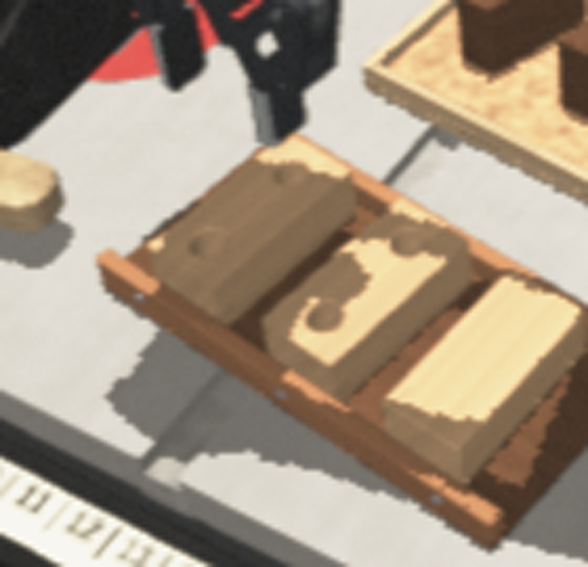

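The drilled block lies flat between the rails (near (250,240)) and the other two are undisturbed. Next is the undrilled block.

To row units: -0.142 m / 0.6 = -0.2367, -0.13 m / 0.6 = -0.2167, -1 degrees / 180 = -0.0056.

Call:
nudge_tcp:
  increments: {"plan":[[0,-0.05,0,-0.0056,0.64],[0,-0.1,0,-0.0056,0.64],[0,-0.1667,0,-0.0056,0.64],[0,-0.2167,0,-0.0056,0.64],[0.0005,-0.2367,0,-0.0056,0.64],[0.0005,-0.2367,0,-0.0056,0.64],[0.0005,-0.2367,0,-0.0056,0.64],[0.0005,-0.2367,0.0333,-0.0056,0.64],[0.0005,-0.2367,0.05,-0.0056,0.64],[0.0005,-0.2367,0.05,-0.0056,0.64],[0.0005,-0.2367,0.05,-0.0056,0.64]]}

```text
clock: 20.9
position: [0.509, 0.2062, 0.0681]
orientation: [-180.0, 0.0, 83.0]
wrist_force: [-0.8, 0.9, -0.0]
opening: 0.64
grasp_force: 0.0
```

```bash
python3 g.py 508.8,206.5,15.5,83
```

```text
t 20.9 now [509.  206.2  68.1] 83.02 open 0.64 grip 0.0 F [-0.8  0.9 -0. ]
508.8,206.5,15.5,83 -> [0.0003, -0.0002, 0.0526] 0.0
```

To row units: 0.036 m / 0.6 = 0.06, 0.032 m / 0.6 = 0.0533.

Call:
nudge_tcp:
  increments: {"plan":[[0,0,0.025,0,0.64],[0,0,0.0417,0,0.64],[0,0,0.0533,0,0.64],[0,0,0.06,0,0.64],[0,0,0.06,0,0.64]]}

```text
clock: 21.4
position: [0.508, 0.2063, 0.032]
orientation: [-180.0, 0.0, 83.0]
wrist_force: [-0.7, -0.8, 0.0]
opening: 0.638
grasp_force: 0.0
```

Call:
nudge_tcp:
  increments: {"plan":[[0,0,0.0133,0,0.64],[0,0,0.0233,0,0.64],[0,0,0.0283,0,0.64],[0,0,0.0283,0,0.64],[0,0,0.0283,0,0.1],[0,0,0.0283,0,0.1],[0,0,0.0283,0,0.1],[0,0,0.0283,0,0.1],[0,0,0.0283,0,0.1]]}
  clamp_n: 45

```text
clock: 22.3
position: [0.5085, 0.2064, 0.0156]
orientation: [180.0, -0.0, 83.0]
wrist_force: [-0.5, 0.9, 0.9]
opening: 0.485
grasp_force: 47.8
```

```bash
python3 g.py
```

```text
t 22.3 now [508.5 206.4  15.6] 83.05 open 0.485 grip 47.8 F [-0.5  0.9  0.9]
```

To row units: -0.105 m / 0.6 = -0.175, -0.075 m / 0.6 = -0.125.

Call:
nudge_tcp:
  increments: {"plan":[[0,0,-0.025,0,0.1],[0,0,-0.0667,0,0.1],[0,0,-0.125,0,0.1],[0,0,-0.175,0,0.1],[0,0,-0.175,0,0.1],[0,0,-0.175,0,0.1]]}

```text
clock: 22.9
position: [0.5082, 0.2064, 0.1207]
orientation: [180.0, -0.0, 83.0]
wrist_force: [-0.4, -0.5, -1.3]
opening: 0.484
grasp_force: 47.6
```

```bash
python3 g.py 568.5,-210.5,118,87.9
```

```text
t 22.9 now [508.2 206.4 120.7] 83.05 open 0.484 grip 47.6 F [-0.4 -0.5 -1.3]
568.5,-210.5,118,87.9 -> [-0.4065, 0.1103, 0.0027] -4.9
```

To row units: -0.4065 m / 0.6 = -0.6775, -0.4 m / 0.6 = -0.6667, -4.9 degrees / 180 = -0.0272.

Call:
nudge_tcp:
  increments: {"plan":[[-0.05,0.0133,0,-0.0056,0.1],[-0.1167,0.0317,0,-0.0111,0.1],[-0.1833,0.05,0,-0.0167,0.1],[-0.25,0.0683,0,-0.0222,0.1],[-0.3167,0.0867,0,-0.0272,0.1],[-0.3833,0.1033,0,-0.0272,0.1],[-0.45,0.1217,0,-0.0272,0.1],[-0.5167,0.14,0,-0.0272,0.1],[-0.5833,0.1583,0,-0.0272,0.1],[-0.6333,0.1717,0,-0.0272,0.1],[-0.6667,0.1808,0,-0.0272,0.1],[-0.6775,0.1838,0.0333,-0.0272,0.1],[-0.6775,0.1838,0.0667,-0.0272,0.1],[-0.6775,0.1838,0.0833,-0.0272,0.1],[-0.6775,0.1838,0.0833,-0.0272,0.1],[-0.6775,0.1838,0.0833,-0.0272,0.1]]}

```text
clock: 24.5
position: [0.5686, -0.2099, 0.0703]
orientation: [-180.0, -0.0, 88.0]
wrist_force: [0.6, -0.3, -0.3]
opening: 0.481
grasp_force: 47.6
```

```bash
python3 g.py 568.5,-210.5,23,87.9
```

```text
t 24.5 now [ 568.6 -209.9   70.3] 87.99 open 0.481 grip 47.6 F [ 0.6 -0.3 -0.3]
568.5,-210.5,23,87.9 -> [-0.0007, -0.0, 0.0473] 0.1
```

To row units: 0.049 m / 0.6 = 0.0817, 0.046 m / 0.6 = 0.0767, 0.1 degrees / 180 = 0.0006.

Call:
nudge_tcp:
  increments: {"plan":[[-0.0012,0,0.025,0.0006,0.1],[-0.0012,0,0.05,0.0006,0.1],[-0.0012,0,0.0667,0.0006,0.1],[-0.0012,0,0.0767,0.0006,0.1],[-0.0012,0,0.0817,0.0006,0.1],[-0.0012,0,0.0817,0.0006,0.1],[-0.0012,0,0.0817,0.0006,0.1]]}

```text
clock: 25.2
position: [0.569, -0.2113, 0.0219]
orientation: [179.9, 0.0, 87.9]
wrist_force: [0.6, -0.1, -1.1]
opening: 0.48
grasp_force: 47.6
```

```bash
python3 g.py
```

```text
t 25.2 now [ 569.  -211.3   21.9] 87.85 open 0.48 grip 47.6 F [ 0.6 -0.1 -1.1]
```

Call:
nudge_tcp:
  increments: {"plan":[[0,0.0017,0,0,0.1],[0,0.0033,0,0,0.1],[0,0.005,0,0,0.1],[0,0.0067,0,0,0.1],[0,0.0067,0,0,0.1],[0,0.0067,0,0,0.1]]}

```text
clock: 25.8
position: [0.5725, -0.2113, 0.0214]
orientation: [-180.0, 0.0, 87.9]
wrist_force: [-0.5, -0.6, -1.0]
opening: 0.479
grasp_force: 47.6
```

To row units: 0.0015 m / 0.6 = 0.0025, 0.001 m / 0.6 = 0.0017.

Call:
nudge_tcp:
  increments: {"plan":[[0,0.0008,0,0,0.1],[0,0.0017,0,0,0.1],[0,0.0025,0,0,0.1],[0,0.0025,0,0,0.1],[0,0.0025,0,0,0.1]]}

```text
clock: 26.3
position: [0.5733, -0.2113, 0.0213]
orientation: [-179.9, -0.0, 87.8]
wrist_force: [-3.5, -0.6, 0.8]
opening: 0.485
grasp_force: 47.7
```

Call:
nudge_tcp:
  increments: {"plan":[[0,0.0008,0,0,0.1],[0,0.0017,0,0,0.1],[0,0.0017,0,0,0.1],[0,0.0017,0,0,0.1]]}

```text
clock: 26.7
position: [0.5734, -0.2113, 0.0213]
orientation: [-179.8, -0.0, 87.8]
wrist_force: [-6.1, -1.2, 2.4]
opening: 0.482
grasp_force: 48.0
```

To row units: 0.003 m / 0.6 = 0.005, 0.002 m / 0.6 = 0.0033.

Call:
nudge_tcp:
  increments: {"plan":[[0,0.0008,0,0,0.1],[0,0.0008,0.0017,0,0.1],[0,0.0008,0.0033,0,0.1],[0,0.0008,0.005,0,0.1],[0,0.0008,0.005,0,0.1],[0,0.0008,0.005,0,0.1]]}

```text
clock: 27.3
position: [0.5734, -0.2112, 0.0196]
orientation: [-179.8, -0.0, 87.8]
wrist_force: [-8.7, -0.3, 10.8]
opening: 0.481
grasp_force: 48.8
```

```bash
python3 g.py
```

```text
t 27.3 now [ 573.4 -211.2   19.6] 87.84 open 0.481 grip 48.8 F [-8.7 -0.3 10.8]
```

Call:
nudge_tcp:
  increments: {"plan":[[0,0.0008,0.0008,0,0.62],[0,0.0008,0,0,0.62],[0,0.0008,0,0,0.62],[0,0.0008,0,0,0.62]]}

```text
clock: 27.7
position: [0.5766, -0.2115, 0.0183]
orientation: [179.9, 0.0, 87.9]
wrist_force: [0.6, -0.1, 0.1]
opening: 0.617
grasp_force: 0.0
```

```bash
python3 g.py
```

```text
t 27.7 now [ 576.6 -211.5   18.3] 87.86 open 0.617 grip 0.0 F [ 0.6 -0.1  0.1]
```

Now a gentle push with the front finger to seat the block.

To row units: 0.003 m / 0.6 = 0.005, 0.002 m / 0.6 = 0.0033.

Call:
nudge_tcp:
  increments: {"plan":[[0,0.0017,0,0,0.62],[0,0.0033,0,0,0.62],[0,0.005,0,0,0.62],[0,0.005,0,0,0.62],[0,0.005,0,0,0.62]]}

```text
clock: 28.2
position: [0.5789, -0.2116, 0.0183]
orientation: [-180.0, 0.0, 87.8]
wrist_force: [-0.4, -0.0, -0.5]
opening: 0.62
grasp_force: 0.2
```

Call:
nudge_tcp:
  increments: {"plan":[[0,0.0017,0,0,0.62],[0,0.0025,0,0,0.62],[0,0.0025,0,0,0.62],[0,0.0025,0,0,0.62]]}

```text
clock: 28.6
position: [0.579, -0.2115, 0.0183]
orientation: [-179.8, -0.0, 87.9]
wrist_force: [-4.3, -0.1, 1.5]
opening: 0.618
grasp_force: 2.5
```

To row units: -0.095 m / 0.6 = -0.1583, -0.09 m / 0.6 = -0.15.

Call:
nudge_tcp:
  increments: {"plan":[[0,-0.005,0,0,0.64],[0,-0.01,0,0,0.64],[0,-0.01,0,0,0.64],[0,-0.01,-0.0333,0,0.64],[0,-0.01,-0.0833,0,0.64],[0,-0.01,-0.15,0,0.64],[0,-0.01,-0.1583,0,1],[0,-0.01,-0.1583,0,1],[0,-0.01,-0.1583,0,1]]}

```text
clock: 29.5
position: [0.574, -0.211, 0.1126]
orientation: [-179.9, -0.0, 87.8]
wrist_force: [-0.4, 0.6, 0.1]
opening: 1.004
grasp_force: 0.0
```

```bash
python3 g.py 542.1,6.7,110,-6
```

```text
t 29.5 now [ 574.  -211.   112.6] 87.85 open 1.004 grip 0.0 F [-0.4  0.6  0.1]
542.1,6.7,110,-6 -> [0.2163, -0.04, 0.0027] 93.8
```

To row units: 0.2163 m / 0.6 = 0.3605, 0.2 m / 0.6 = 0.3333, 93.8 degrees / 180 = 0.5211.

Call:
nudge_tcp:
  increments: {"plan":[[0.0333,-0.0067,0,0.0444,1],[0.0667,-0.0133,0,0.0889,1],[0.1,-0.02,0,0.1333,1],[0.1333,-0.0267,0,0.1778,1],[0.1667,-0.0333,0,0.2222,1],[0.2,-0.04,0,0.2667,1],[0.2333,-0.0467,0,0.3111,1],[0.2667,-0.0517,0,0.3556,1],[0.3,-0.0567,0,0.4,1],[0.3333,-0.0617,0,0.4444,1],[0.3605,-0.0667,0,0.4889,1],[0.3605,-0.0667,0,0.5211,1],[0.3605,-0.0667,0,0.5211,1],[0.3605,-0.0667,0,0.5211,1]]}

```text
clock: 30.9
position: [0.542, 0.0063, 0.1122]
orientation: [180.0, 0.1, -5.8]
wrist_force: [-0.6, 0.6, 0.8]
opening: 0.999
grasp_force: 0.0
```

Run:
```python
from station import bot;import cv2
a=bot.get_image("side")[:,:,::-1];cv2.imwrite("pics/side6.png",a);cv2.imwrite("pics/s6.png",cv2.resize(a[100:200,300:402],None,fx=5,fy=5,interpolation=2))
```

```bash
python3 g.py 542.1,6.7,34.5,-6
```

```text
t 30.95 now [542.2   6.1 112.4] -5.87 open 1.003 grip 0.0 F [-0.7 -0.3  0.2]
542.1,6.7,34.5,-6 -> [-0.0, -0.0006, 0.0779] 0.1
```

View pics/s6.png

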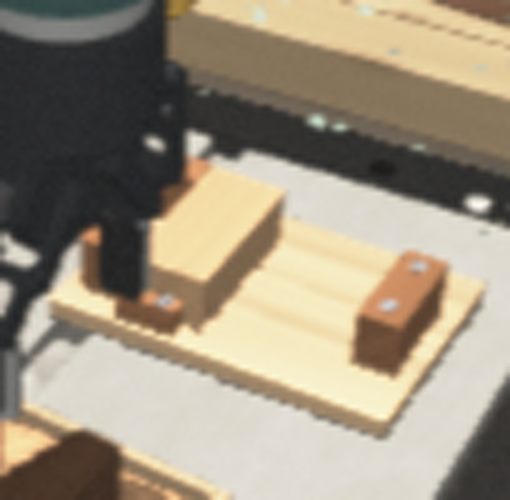

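The undrilled block sits at the stops (near (215,235)) and the gap is free. Now I'll grip wedge a.

To row units: 0.078 m / 0.6 = 0.13, 0.07 m / 0.6 = 0.1167.

Call:
nudge_tcp:
  increments: {"plan":[[0,-0.001,0.05,0,1],[0,-0.001,0.0917,0,1],[0,-0.001,0.1167,0,1],[0,-0.001,0.13,0,1],[0,-0.001,0.13,0,1],[0,-0.001,0.13,0,0.3],[0,-0.001,0.13,0,0.3],[0,-0.001,0.13,0,0.3],[0,-0.001,0.13,0,0.3],[0,-0.001,0.13,0,0.3],[0,-0.001,0.13,0,0.3]]}
  clamp_n: 40

```text
clock: 32.05
position: [0.5437, 0.0067, 0.0365]
orientation: [180.0, -0.1, -5.9]
wrist_force: [0.1, -0.7, 6.1]
opening: 0.759
grasp_force: 45.9
```

```bash
python3 g.py
```

```text
t 32.05 now [543.7   6.7  36.5] -5.94 open 0.759 grip 45.9 F [ 0.1 -0.7  6.1]
```

Call:
nudge_tcp:
  increments: {"plan":[[0,0,-0.025,0,0.3],[0,0,-0.0667,0,0.3],[0,0,-0.1083,0,0.3],[0,0,-0.125,0,0.3],[0,0,-0.125,0,0.3],[0,0,-0.125,0,0.3]]}

```text
clock: 32.65
position: [0.5419, 0.007, 0.1095]
orientation: [180.0, 0.1, -6.0]
wrist_force: [-0.1, 0.0, -0.5]
opening: 0.758
grasp_force: 45.1
```

```bash
python3 g.py 494.1,-207.5,108,-2.1
```

```text
t 32.65 now [541.9   7.  109.5] -5.95 open 0.758 grip 45.1 F [-0.1  0.  -0.5]
494.1,-207.5,108,-2.1 -> [-0.0253, 0.2183, 0.0016] -3.9
```

To row units: 0.2183 m / 0.6 = 0.3638, 0.212 m / 0.6 = 0.3533, -3.9 degrees / 180 = -0.0217.

Call:
nudge_tcp:
  increments: {"plan":[[-0.0067,0.0583,0,-0.0056,0.3],[-0.0133,0.125,0,-0.0111,0.3],[-0.02,0.1917,0,-0.0167,0.3],[-0.0267,0.2583,0,-0.0217,0.3],[-0.0333,0.3167,0,-0.0217,0.3],[-0.0383,0.3533,0,-0.0217,0.3],[-0.0392,0.3638,0,-0.0217,0.3],[-0.0392,0.3638,0.0333,-0.0217,0.3],[-0.0392,0.3638,0.05,-0.0217,0.3],[-0.0392,0.3638,0.05,-0.0217,0.3],[-0.0392,0.3638,0.05,-0.0217,0.3]]}

```text
clock: 33.75
position: [0.4966, -0.2069, 0.0799]
orientation: [-180.0, 0.1, -2.0]
wrist_force: [-0.0, -1.3, -1.5]
opening: 0.762
grasp_force: 45.1
```

```bash
python3 g.py 496,-207.5,42,-2.1
```

```text
t 33.75 now [ 496.6 -206.9   79.9] -2.0 open 0.762 grip 45.1 F [-0.  -1.3 -1.5]
496,-207.5,42,-2.1 -> [-0.0005, 0.0006, 0.0379] 0.1
```

To row units: 0.038 m / 0.6 = 0.0633, 0.037 m / 0.6 = 0.0617, 0.1 degrees / 180 = 0.0006.

Call:
nudge_tcp:
  increments: {"plan":[[-0.0008,0.001,0.025,0.0006,0.3],[-0.0008,0.001,0.0417,0.0006,0.3],[-0.0008,0.001,0.055,0.0006,0.3],[-0.0008,0.001,0.0617,0.0006,0.3],[-0.0008,0.001,0.0633,0.0006,0.3],[-0.0008,0.001,0.0633,0.0006,0.3],[-0.0008,0.001,0.0633,0.0006,0.3]]}

```text
clock: 34.45
position: [0.4965, -0.2086, 0.0428]
orientation: [180.0, -0.0, -2.2]
wrist_force: [-0.0, -0.6, -0.6]
opening: 0.759
grasp_force: 45.1
```

```bash
python3 g.py
```

```text
t 34.45 now [ 496.5 -208.6   42.8] -2.15 open 0.759 grip 45.1 F [-0.  -0.6 -0.6]
```

Call:
nudge_tcp:
  increments: {"plan":[[0,0,0.0017,0,0.3],[0,0,0.0033,0,0.3],[0,0,0.0033,0,0.3],[0,0,0.0033,0,0.3]]}

```text
clock: 34.85
position: [0.4963, -0.2085, 0.0405]
orientation: [180.0, -0.0, -2.2]
wrist_force: [-0.1, -0.1, 0.4]
opening: 0.759
grasp_force: 45.2
```

To row units: 0.001 m / 0.6 = 0.0017, 0.0005 m / 0.6 = 0.0008.

Call:
nudge_tcp:
  increments: {"plan":[[0,0,0.0008,0,0.3],[0,0,0.0017,0,0.3],[0,0,0.0017,0,0.3],[0,0,0.0017,0,0.3]]}

```text
clock: 35.25
position: [0.4963, -0.2085, 0.0405]
orientation: [180.0, -0.0, -2.2]
wrist_force: [-1.3, 1.1, 7.5]
opening: 0.755
grasp_force: 46.1
```

Call:
nudge_tcp:
  increments: {"plan":[[0,0,0.0008,0,0.3],[0,0,0.0008,0,0.3],[0,0,0.0008,0,0.3]]}

```text
clock: 35.55
position: [0.4964, -0.2086, 0.0405]
orientation: [180.0, -0.1, -2.2]
wrist_force: [-2.9, 0.2, 11.3]
opening: 0.757
grasp_force: 46.5
```

Down at 40.5, as expected. Release, then on to wedge b.

To row units: -0.075 m / 0.6 = -0.125, -0.05 m / 0.6 = -0.0833.

Call:
nudge_tcp:
  increments: {"plan":[[0,0,0,0,1],[0,0,0,0,1],[0,0,0,0,1],[0,0,0,0,1],[0,0,-0.0333,0,1],[0,0,-0.0833,0,1],[0,0,-0.125,0,1],[0,0,-0.125,0,1],[0,0,-0.125,0,1]]}

```text
clock: 36.45
position: [0.4962, -0.2084, 0.114]
orientation: [180.0, -0.0, -2.1]
wrist_force: [-0.2, -0.3, -0.5]
opening: 0.997
grasp_force: 0.0
```

```bash
python3 g.py 621.8,0.2,110,-6
```

```text
t 36.45 now [ 496.2 -208.4  114. ] -2.15 open 0.997 grip 0.0 F [-0.2 -0.3 -0.5]
621.8,0.2,110,-6 -> [0.1177, -0.2131, 0.004] 3.9
```

To row units: -0.2131 m / 0.6 = -0.3552, -0.208 m / 0.6 = -0.3467, 3.9 degrees / 180 = 0.0217.

Call:
nudge_tcp:
  increments: {"plan":[[0.0333,-0.0583,0,0.0056,1],[0.0667,-0.125,0,0.0111,1],[0.1,-0.1917,0,0.0167,1],[0.1333,-0.25,0,0.0217,1],[0.1667,-0.3083,0,0.0217,1],[0.1917,-0.3467,0,0.0217,1],[0.1962,-0.3552,0,0.0217,1],[0.1962,-0.3552,0,0.0217,1],[0.1962,-0.3552,0,0.0217,1]]}

```text
clock: 37.35
position: [0.6205, -0.0006, 0.1127]
orientation: [180.0, 0.2, -6.1]
wrist_force: [-0.5, -0.0, -0.0]
opening: 0.999
grasp_force: 0.0
```

```bash
python3 g.py 621.8,0.2,37,-6;  python3 - <<'E'
from station import bot;import cv2
a=bot.get_image("side")[:,:,::-1];cv2.imwrite("pics/side7.png",a);cv2.imwrite("pics/s7.png",cv2.resize(a[125:190,305:402],None,fx=8,fy=8,interpolation=2))
E
```

```text
t 37.35 now [ 6.205e+02 -6.000e-01  1.127e+02] -6.07 open 0.999 grip 0.0 F [-0.5 -0.  -0. ]
621.8,0.2,37,-6 -> [0.0014, -0.001, 0.0757] -0.1
```

View pics/s7.png

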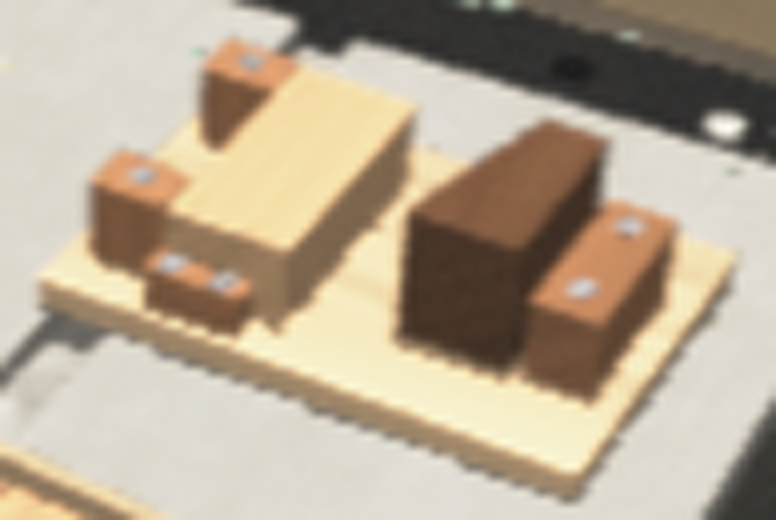

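Wedge a stands by the batten in its original place and the block is seated at the stops. Now wedge b.

To row units: 0.077 m / 0.6 = 0.1283, 0.07 m / 0.6 = 0.1167.

Call:
nudge_tcp:
  increments: {"plan":[[0,-0.0017,0.05,0,1],[0,-0.0017,0.0917,0,1],[0,-0.0017,0.1167,0,1],[0,-0.0017,0.1283,0,1],[0,-0.0017,0.1283,0,1],[0,-0.0017,0.1283,0,0.3],[0,-0.0017,0.1283,0,0.3],[0,-0.0017,0.1283,0,0.3],[0,-0.0017,0.1283,0,0.3],[0,-0.0017,0.1283,0,0.3],[0,-0.0017,0.1283,0,0.3]]}
  clamp_n: 40

```text
clock: 38.5
position: [0.6231, 0.0008, 0.0384]
orientation: [180.0, -0.2, -6.0]
wrist_force: [0.1, -1.1, 5.8]
opening: 0.759
grasp_force: 45.6
```

```bash
python3 g.py
```

```text
t 38.5 now [623.1   0.8  38.4] -6.05 open 0.759 grip 45.6 F [ 0.1 -1.1  5.8]
```

Call:
nudge_tcp:
  increments: {"plan":[[0,0,-0.025,0,0.3],[0,0,-0.0667,0,0.3],[0,0,-0.1083,0,0.3],[0,0,-0.125,0,0.3],[0,0,-0.125,0,0.3],[0,0,-0.125,0,0.3]]}

```text
clock: 39.1
position: [0.6211, 0.0013, 0.1109]
orientation: [180.0, 0.1, -6.0]
wrist_force: [-0.3, -0.0, -1.3]
opening: 0.761
grasp_force: 44.9
```

```bash
python3 g.py 538.5,-209.5,108,-2.1
```

```text
t 39.1 now [621.1   1.3 110.9] -6.05 open 0.761 grip 44.9 F [-0.3 -0.  -1.3]
538.5,-209.5,108,-2.1 -> [-0.06, 0.2183, 0.003] -3.9
```

To row units: 0.2183 m / 0.6 = 0.3638, 0.212 m / 0.6 = 0.3533, -3.9 degrees / 180 = -0.0217.

Call:
nudge_tcp:
  increments: {"plan":[[-0.0167,0.0583,0,-0.0056,0.3],[-0.0333,0.125,0,-0.0111,0.3],[-0.0517,0.1917,0,-0.0167,0.3],[-0.07,0.2583,0,-0.0217,0.3],[-0.0867,0.3167,0,-0.0217,0.3],[-0.0967,0.3533,0,-0.0217,0.3],[-0.0992,0.3638,0,-0.0217,0.3],[-0.0992,0.3638,0.0083,-0.0217,0.3],[-0.0992,0.3638,0.0167,-0.0217,0.3],[-0.0992,0.3638,0.0167,-0.0217,0.3],[-0.0992,0.3638,0.0167,-0.0217,0.3]]}

```text
clock: 40.2
position: [0.5399, -0.2084, 0.1014]
orientation: [-180.0, 0.0, -2.1]
wrist_force: [-1.1, 0.3, -0.1]
opening: 0.761
grasp_force: 44.9
```

```bash
python3 g.py 539,-209.5,97,-2.1 539,-209.5,80,-2.1
```

```text
t 40.2 now [ 539.9 -208.4  101.4] -2.06 open 0.761 grip 44.9 F [-1.1  0.3 -0.1]
539,-209.5,97,-2.1 -> [-0.0009, 0.0011, 0.0044] 0.0
539,-209.5,80,-2.1 -> [-0.0008, 0.0011, 0.0214] 0.0
```

To row units: 0.03 m / 0.6 = 0.05, 0.026 m / 0.6 = 0.0433.

Call:
nudge_tcp:
  increments: {"plan":[[-0.0025,0.0008,0.0167,0,0.3],[-0.0025,0.0008,0.0333,0,0.3],[-0.0025,0.0008,0.0433,0,0.3],[-0.0025,0.0008,0.05,0,0.3],[-0.0025,0.0008,0.05,0,0.3],[-0.0025,0.0008,0.05,0,0.3]]}

```text
clock: 40.8
position: [0.5383, -0.2102, 0.0719]
orientation: [180.0, -0.0, -2.2]
wrist_force: [0.6, -0.1, -0.1]
opening: 0.762
grasp_force: 44.9
```

```bash
python3 g.py 539,-209.5,60,-2.1 539,-209.5,45,-2.1
```

```text
t 40.8 now [ 538.3 -210.2   71.9] -2.16 open 0.762 grip 44.9 F [ 0.6 -0.1 -0.1]
539,-209.5,60,-2.1 -> [0.0006, -0.0008, 0.0119] -0.1
539,-209.5,45,-2.1 -> [0.0006, -0.0008, 0.0269] -0.1
```

Wedge bottom is at about 42 mm. I'll lower it in small steps, watching the force.

Call:
nudge_tcp:
  increments: {"plan":[[0.0008,0,0.0083,0,0.3],[0.0008,0,0.0167,0,0.3],[0.0008,0,0.0233,0,0.3],[0.0008,0,0.025,0,0.3],[0.0008,0,0.025,0,0.3]]}

```text
clock: 41.3
position: [0.5385, -0.21, 0.0566]
orientation: [-180.0, 0.0, -2.2]
wrist_force: [-0.0, -0.0, -0.5]
opening: 0.759
grasp_force: 44.9
```

Call:
nudge_tcp:
  increments: {"plan":[[0,0,0.0067,0,0.3],[0,0,0.0133,0,0.3],[0,0,0.0183,0,0.3],[0,0,0.0208,0,0.3],[0,0,0.0208,0,0.3],[0,0,0.0208,0,0.3]]}

```text
clock: 41.9
position: [0.5388, -0.2102, 0.0444]
orientation: [180.0, -0.0, -2.2]
wrist_force: [0.2, 0.6, -0.6]
opening: 0.758
grasp_force: 44.9
```

To row units: 0.003 m / 0.6 = 0.005, 0.002 m / 0.6 = 0.0033.

Call:
nudge_tcp:
  increments: {"plan":[[0,0,0.0017,0,0.3],[0,0,0.0033,0,0.3],[0,0,0.005,0,0.3],[0,0,0.005,0,0.3],[0,0,0.005,0,0.3]]}

```text
clock: 42.4
position: [0.5388, -0.2102, 0.0423]
orientation: [180.0, -0.0, -2.2]
wrist_force: [-1.3, 0.7, 5.3]
opening: 0.753
grasp_force: 45.6
```

Call:
nudge_tcp:
  increments: {"plan":[[0,0,0.0008,0,0.3],[0,0,0.0008,0,0.3],[0,0,0.0008,0,0.3]]}

```text
clock: 42.7
position: [0.5389, -0.2102, 0.0424]
orientation: [180.0, -0.1, -2.2]
wrist_force: [-1.7, 0.6, 8.5]
opening: 0.758
grasp_force: 45.9
```

To row units: -0.2 m / 0.6 = -0.3333, -0.18 m / 0.6 = -0.3.

Call:
nudge_tcp:
  increments: {"plan":[[0,0,0,0,1],[0,0,0,0,1],[0,0,0,0,1],[0,0,0,0,1],[0,0,-0.0333,0,1],[0,0,-0.0833,0,1],[0,0,-0.15,0,1],[0,0,-0.2167,0,1],[-0.05,-0.05,-0.2667,0,1],[-0.1,-0.1167,-0.3,0,1],[-0.1667,-0.1667,-0.3,0,1],[-0.2333,-0.2333,-0.3,0,1],[-0.2833,-0.2833,-0.3,0,1],[-0.3333,-0.3333,-0.3,0,1],[-0.3333,-0.3333,-0.3,0,1],[-0.3333,-0.3333,-0.3,0,1]]}

```text
clock: 44.3
position: [0.3461, -0.0023, 0.2212]
orientation: [180.0, -0.1, -2.0]
wrist_force: [1.0, -0.4, -0.1]
opening: 1.001
grasp_force: 0.0
```

Run:
```python
from station import bot;import cv2
for n in("top","side"):
    a=bot.get_image(n)[:,:,::-1];cv2.imwrite(f"pics/{n}8.png",a)
    if n=="side":cv2.imwrite("pics/s8.png",cv2.resize(a[125:190,305:402],None,fx=8,fy=8,interpolation=2))
    else:cv2.imwrite("pics/t8.png",cv2.resize(a[120:265,195:460],None,fx=3,fy=3,interpolation=2))
```

```text
(no output)
```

View pics/s8.png

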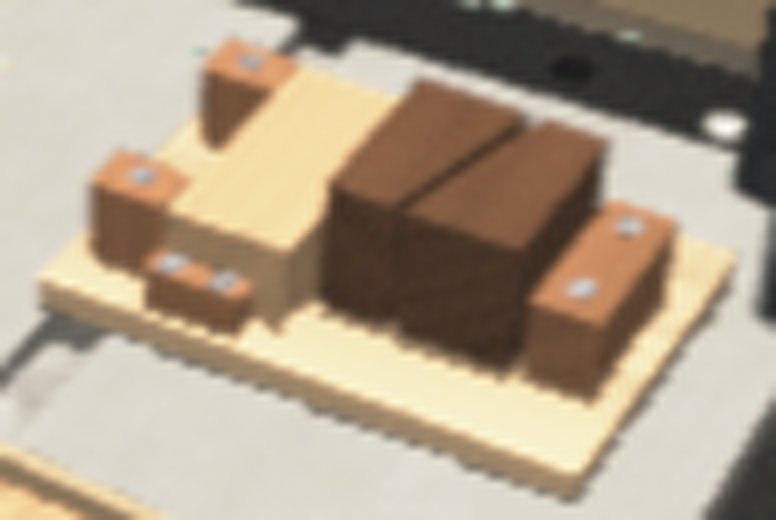

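View pics/t8.png

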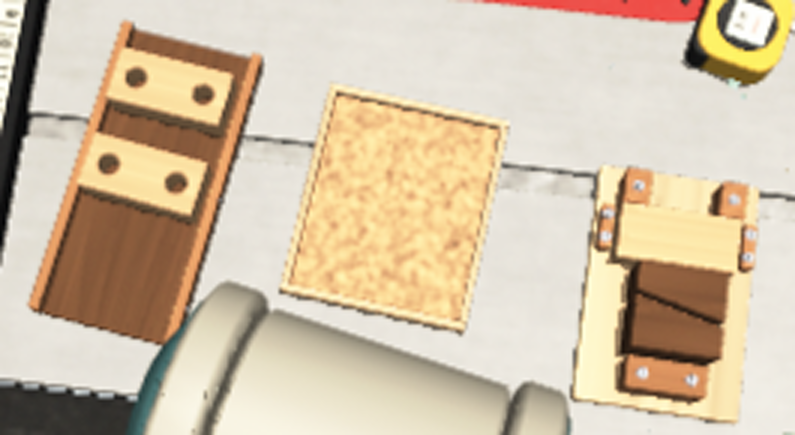

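The wedges stand flat and head to tail (top view, about (678,310)), with the undrilled block at the stops and the wedge tray empty. Both drilled blocks lie flat in the block tray. I'll let things settle, then hand in.

Call:
nudge_tcp:
  increments: {"plan":[[0,0,0,0,1],[0,0,0,0,1],[0,0,0,0,1]]}

```text
clock: 44.7
position: [0.3469, -0.0033, 0.2207]
orientation: [180.0, 0.0, -2.2]
wrist_force: [-0.9, -1.0, 0.5]
opening: 0.999
grasp_force: 0.0
```

```bash
python3 -c "
from station import bot;print(bot.sign_off())"
```

```text
the job is handed in; nothing more can be done
None
```

The block change is done and handed in at 44.7 s: the final pictures show the undrilled block seated against its rear stops, both wedges back head to tail in the gap, and the drilled block flat in the block tray beside the untouched earlier one.

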